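# Hang the lift-off door on the dish cabinet

### The arm

A 6-joint arm with a two-finger parallel gripper is mounted at the origin on a cart in front of the work surface, level with it; the furniture and walls round the work are solid. World frame = base frame: x ahead of the robot, y to its left, z up, the work surface at z = 0. Lengths are in m, angles in rad, forces in N, time in s.
With the tool pointing down it reaches from about 0.3 to 0.825 m from the base axis. Payload 5.4 kg.
Tool frame: the origin (TCP) lies at the very end of the fingers, on their centre line; the grasp point (between the pads) lies 19 mm behind it; z points along the fingers, x is the direction in which the jaws open and shut, and the axes are right-handed (so a half turn about z gives the same grasp; the last joint's range is limited). The gripper opens to 92 mm and grips with 3 to 60 N. Pads are 20 mm wide; open, the fingers measure 128 mm over their backs; the gripper's body (75 mm by 189 mm) begins 69 mm behind the grasp point.
Start: joints at [-1.332, 0.158, 1.597, -0, 1.386, -0.21], TCP at [0.249, -0.518, 0.215] pointing down, gripper open.
Joint ranges: [-2.91, 2.91], [-0.94, 2.29], [0.18, 2.7], [-1.29, 4.43], [0.17, 2.64], [-3, 3]. Speed limits (rad/s): [2.57, 2.57, 3.14, 3.14, 3.14, 3.14].

### API

Orientations are given as a rotation vector (axis times angle).
In Python, from workcell import bot gives the robot as it stands. Calls block until the motion is done:
- bot.goto(position, orientation): joint-space move of the TCP to a pose.
- bot.line_to(position, rot=None, max_speed=0.15): straight line of the TCP; rot=None keeps the orientation; max_speed is the mean speed in m/s.
- bot.set_joints(angles): joint-space move.
- bot.set_gripper(opening, newtons=None): opening from 0.0 (shut) to 1.0 (fully open); newtons is the grip in N (None keeps the last); returns when the fingers have stopped.
- bot.hold(seconds).
- bot.inverse_kinematics(position, orientation): joint angles nearest the present ones, or None.
- bot.read_camera(name): name is "scene" or "side" or "wrist"; returns a dict with "pixels" (480x640x3 uint8, blue, green, red), "fx", "fy", "cx", "cy" (pixels), "R" (3x3) and "t" (3): a world point X has camera coordinates R X + t. Camera axes: x right, y down, z forward; pixel columns grow to the right and rows downward; lengths in m; the calibration is good to about 2 mm. A picture is of the moment at which its call begins. There is no depth.
A pose or a line that the arm cannot do raises bot.MotionError and nothing moves.
- bot.job_done(): hands the job in, once; it reports no verdict.
Readings, each from a call of its own:
- bot.current_clock(): time.
- bot.current_joints(): joint angles.
- bot.current_joint_vel(): joint speeds.
- bot.current_effort(): joint torques, N m.
- bot.current_ee_pos(): TCP position.
- bot.current_tool_rot(): TCP orientation.
- bot.current_contact_force(): force on the tool from outside, world axes, zero at the start.
- bot.current_ft_torque(): the same for the moment, N m.
- bot.current_opening(): opening from 0.0 (shut) to 1.0 (fully open).
Only numpy, scipy, OpenCV 4.12 (cv2) and the standard library are available. Lean on these libraries where they do the work, as an engineer would, in place of code of your own. Each camera call takes 0.05 s, during which the arm holds its last target. There are 200 camera calls.

### The job

Take the blue door out of the white drying rack and hang it back on the grey dish cabinet: lower it so that both hinge knuckles drop fully down onto the two hinge pins, with the black knob on the outside. Then swing the door shut against the cabinet front and let go of it. Do not let the door fall over, and do not shift the other things on the worktop.

Things in the scene. Friction and masses are not known exactly. Their poses are not given: they have to be found in the camera images.
- door: Loose blue door, 0.26 kg: panel 150 wide, 12 thick, 165 mm high, two steel knuckles on one upright edge. Origin on the knuckle axis at the lower knuckle's underside; z up, -y from the knuckles across the panel, -x out of the outer face (white inset, black knob). Panel: x -6 to 6, y -15 to -165, z -31 to 134 mm; centre of mass y -80. Pinch its bare top edge across the thickness near y -90.
- upper_knuckle (a point): Point on the door on the knuckle axis at the upper knuckle's underside, 100 mm above the door's origin. Knuckles: upright tubes, outer diameter 23, bore 13, 18 mm long, open at both ends. At the start they are on the door's end away from the robot.
- door_edge (a point): Point on the door: middle of its free upright edge (door frame 0, -165, 51.5 mm). The knob, 20 mm in diameter, stands 20 mm out of the outer face, 20 mm in from this edge, at this height.
- cabinet: Fixed grey dish cabinet, 120 deep (x), 150 wide (y), 180 mm high, open front to its -x. Origin: centre of its underside. Two hinge arms at its front corner on the +y side, each with a pin pointing up. Door shut: its axes parallel to the cabinet's, panel 2 mm off the front. It swings freely from shut to over 120 degrees open (90: panel points along the cabinet's -x) and stays where left.
- lower_seat (a point): Foot of the lower hinge pin, on the flat top of its arm: cabinet frame -68, 90, 45 mm. The pin is 9 mm in diameter and 20.5 mm tall, round at the tip. The door's origin comes here when hung, with 2 mm play all round.
- upper_seat (a point): foot of the upper hinge pin, an identical pin straight above the lower one, cabinet frame -68, 90, 145 mm. The arms are 8 mm thick, so the lower knuckle cannot pass down through the upper arm: bring the door in from the side, with each knuckle's underside 25 to 65 mm above its own seat, then lower it.
- rack: Fixed white drying rack, base 150 x 100 x 12 mm, three slots 15 mm wide along its x between posts 62 mm high. Origin: centre of its underside. The door stands upright in the middle slot (y 0), on the base, panel along the rack's x; lift it straight up at least 55 mm to clear the posts.
- beaker: bystander: clear beaker, 72 x 72 x 95 mm, origin at the centre of its underside
- flask: bystander: conical flask, 67 x 67 x 112 mm, origin at the centre of its underside
- tape: bystander: roll of masking tape lying flat, 80 x 80 x 18 mm, origin at the centre of its underside
- tips: bystander: blue pipette-tip box, 77 x 120 x 75 mm, origin at the centre of its underside

How it is judged:
At the end, for the whole second after the job is handed in: Both knuckles are on their pins, within 5 mm sideways and within 5 mm of resting on the arms, the door upright within 0.08 rad, shut (its free edge at most 15 mm further out than when fully shut) with the knob outside, released and at rest (horizontal distance between door and lower_seat below 0.005 m and horizontal distance between upper_knuckle and upper_seat below 0.005 m and z of door in the frame of lower_seat between -0.004 and 0.005 m and z of upper_knuckle in the frame of upper_seat below 0.005 m and angle between door's own z axis and vertical below 0.08 rad and x of door_edge in the frame of cabinet above -0.083 m and y of door_edge in the frame of cabinet below -0.05 m and linear speed of door below 0.02 m/s and angular speed of door below 0.1 rad/s); the robot touches nothing.
It fails at once if the door falls over (leans more than 0.7 rad) (angle between door's own z axis and vertical above 0.7 rad).
It fails at once if another thing on the worktop (beaker, flask, tape, tip box) is shifted by more than 30 mm (distance of any of beaker, flask, tape, tips from where it was at the start of the episode above 0.03 m).
It also fails if it takes over 56 s, if anything falls off the work surface, if the arm or the gripper's body presses on something with over 40 N, if the wrist force passes 120 N, or if a joint passes its speed limit or range.

## Working session

There is one attempt and no reset: what is moved stays moved. The work goes in short steps, each a Python script; the robot and the scene stay as the last script left them, time stands still between calls to the robot, and variables do not carry over. Pictures are saved under pics/ and viewed, about 8 in all and at most 12, crops included, and the job is handed in when it is done.

```bash
mkdir -p pics; ls; python3 - <<'E'
from workcell import bot
import cv2,numpy as np
np.set_printoptions(precision=4,suppress=True)
for n in ("scene","side","wrist"):
    c=bot.read_camera(n); cv2.imwrite(f"pics/{n}0.png",c["pixels"])
    print(n,c["fx"],c["cx"],c["cy"],"pos",-c["R"].T@c["t"],"fwd",c["R"][2])
print(bot.current_clock(),bot.current_tool_rot())
E
```

```text
pics
scene 513.6099938181762 328.43263594973297 245.67363087783696 pos [-0.4112  0.5195  1.212 ] fwd [ 0.6165 -0.3348 -0.7126]
side 611.818965258649 326.8119516066636 242.01233063717726 pos [0.505  1.192  1.2056] fwd [ 0.0171 -0.7357 -0.6771]
wrist 347.27779278643055 324.74020536133753 234.17495471799782 pos [ 0.3209 -0.4841  0.3844] fwd [-0.2536 -0.1208 -0.9597]
0.15 [-2.6591  1.6709  0.0017]
```

View pics/scene0.png

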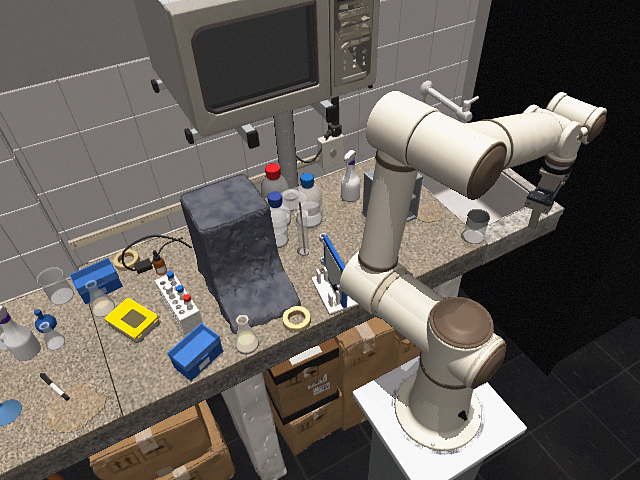

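View pics/side0.png

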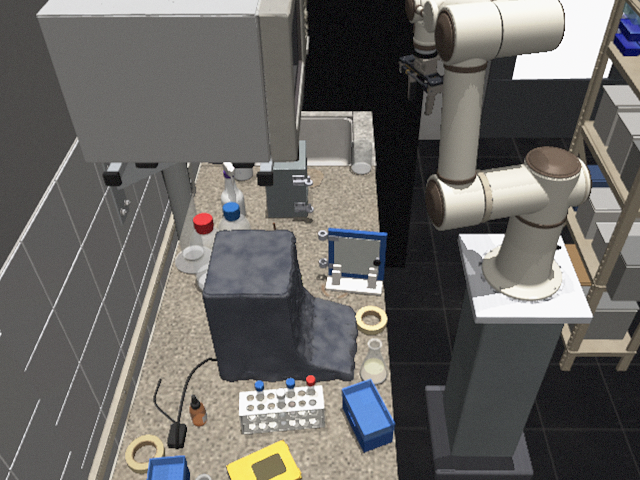

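The side view shows the door in the rack near (355,255), outer face with the knob at (375,262) towards +y and knuckles at (323,235)/(323,262). The cabinet is near (287,180) with its hinge arms near (302,182) and (302,210). In the scene view the robot hides part of the cabinet. Next I'll crop closer.

```bash
python3 - <<'E'
import cv2,numpy as np
a=cv2.imread("pics/side0.png")[135:300,250:400]; b=cv2.imread("pics/scene0.png")[160:320,300:430]
A=cv2.resize(a,None,fx=3.6,fy=3.6,interpolation=cv2.INTER_CUBIC)
cv2.imwrite("pics/c1.png",A)
cv2.imwrite("pics/c2.png",cv2.resize(b,None,fx=3.6,fy=3.6,interpolation=cv2.INTER_CUBIC))
E
```

```text
(no output)
```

View pics/c1.png

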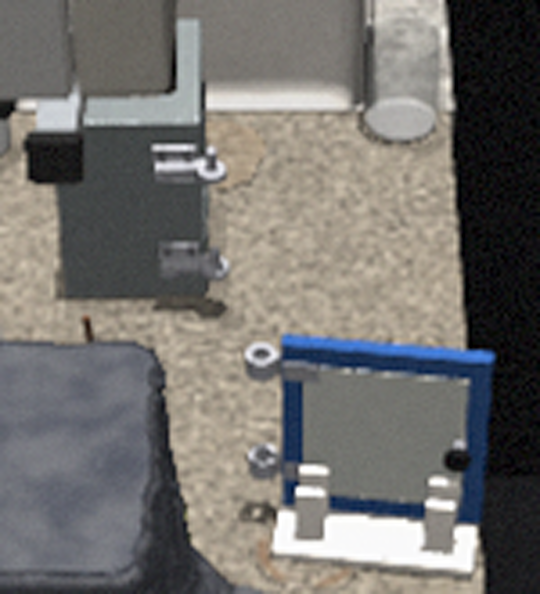

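```bash
cat > h.py <<'E'
from workcell import bot
import cv2,numpy as np
np.set_printoptions(precision=4,suppress=True)
def ray(c,u,v):
    R,t=np.array(c["R"]),np.array(c["t"]); o=-R.T@t
    return o,R.T@np.array([(u-c["cx"])/c["fx"],(v-c["cy"])/c["fy"],1])
def onz(c,u,v,z):
    o,d=ray(c,u,v); return o+d*(z-o[2])/d[2]
def proj(c,X):
    p=np.array(c["R"])@np.array(X)+np.array(c["t"]); return np.array([c["fx"]*p[0]/p[2]+c["cx"],c["fy"]*p[1]/p[2]+c["cy"]])
E
python3 - <<'E'
from h import *
c=bot.read_camera("side")
f=lambda x,y,z:print(x,y,onz(c,250+x/3.6,135+y/3.6,z))
print("door top far-left, far right(rim)");f(283,337,.177);f(493,352,.177);f(283,347,.177);f(493,364,.177)
print("knuckle top ctr");f(262,354,.161)
print("rack base top near corners");f(273,552,.012);f(474,570,.012)
print("cab bottom +y face");f(62,297,0);f(207,296,0)
print("cab top right near");f(204,124,.18)
print("cab top left near");f(80,124,.18)
print("pin tip, foot, lower");f(210,150,.1655);f(211,168,.145);f(217,267,.045)
E
```

```text
door top far-left, far right(rim)
283 337 [0.5271 0.0241 0.177 ]
493 352 [0.3798 0.0397 0.177 ]
283 347 [0.5269 0.0347 0.177 ]
493 364 [0.3806 0.0523 0.177 ]
knuckle top ctr
262 354 [0.5421 0.0242 0.161 ]
rack base top near corners
273 552 [0.5353 0.0773 0.012 ]
474 570 [0.3877 0.0947 0.012 ]
cab bottom +y face
62 297 [ 0.7185 -0.2278  0.    ]
207 296 [ 0.5958 -0.2293  0.    ]
cab top right near
204 124 [ 0.5923 -0.2269  0.18  ]
cab top left near
80 124 [ 0.6904 -0.227   0.18  ]
pin tip, foot, lower
210 150 [ 0.5875 -0.2122  0.1655]
211 168 [ 0.5875 -0.2159  0.145 ]
217 267 [ 0.5855 -0.2133  0.045 ]
```

View pics/c2.png

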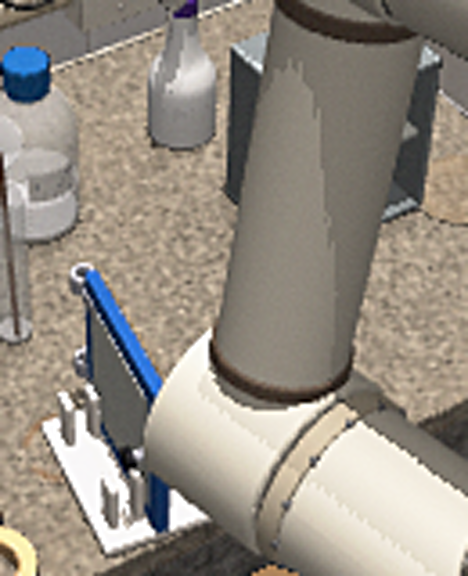

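Both views agree: the door is standing about 6.5° from world −x, and its current orientation is close to the 90°-open hanging pose, so little rotation is needed. With tool −y towards the knuckles, the wrist camera will look down on them.

```bash
cat >> h.py <<'E'
from scipy.spatial.transform import Rotation as Ro
def rot(ang):  # tool down; tool -y points at world angle ang (deg) = door +y direction
    a=np.radians(ang); y=-np.array([np.cos(a),np.sin(a),0]); z=np.array([0,0,-1.]); return Ro.from_matrix(np.c_[np.cross(y,z),y,z]).as_rotvec()
def tri(c1,p1,c2,p2):
    (o1,d1),(o2,d2)=ray(c1,*p1),ray(c2,*p2)
    s=np.linalg.lstsq(np.c_[d1,-d2],o2-o1,rcond=None)[0]; a,b=o1+s[0]*d1,o2+s[1]*d2
    return (a+b)/2,np.linalg.norm(a-b)
E
python3 - <<'E'
from h import *
s,c=bot.read_camera("side"),bot.read_camera("scene")
print("microwave",tri(s,(262,160),c,(205,125)))
print("beaker",onz(s,361,152,.095)[:2],onz(s,361,174,0)[:2],onz(c,477,240,0)[:2])
for p,a in (([.453,.0375,.25],-6.5),([.453,.0375,.15],-6.5),([.496,-.21,.2],-6.5),([.496,-.21,.15],0),([.5,-.27,.15],45),([.52,-.32,.13],80)):
    print(p,a,bot.inverse_kinematics(p,rot(a)))
b=.453
bot.goto([.3,-.25,.36],rot(-6.5)); bot.goto([.453,.0375,.26],rot(-6.5))
w=bot.read_camera("wrist"); cv2.imwrite("pics/w1.png",w["pixels"])
print(bot.current_clock(),bot.current_ee_pos(),bot.current_contact_force(),-np.array(w["R"]).T@w["t"])
E
```

```text
microwave (array([0.6437, 0.2658, 0.5591]), np.float64(0.002964333430762852))
beaker [ 0.4298 -0.4386] [ 0.4269 -0.4502] [ 0.4073 -0.4867]
[0.453, 0.0375, 0.25] -6.5 [-0.1843 -0.1883  1.8698  0.      1.46    1.4999]
[0.453, 0.0375, 0.15] -6.5 [-0.1843 -0.1007  1.9938  0.      1.2485  1.4999]
[0.496, -0.21, 0.2] -6.5 [-0.625   0.0757  1.7164  0.      1.3495  1.0593]
[0.496, -0.21, 0.15] 0 [-0.625   0.1233  1.7677 -0.      1.2506  0.9458]
[0.5, -0.27, 0.15] 45 [-0.7077  0.1978  1.6836 -0.      1.2602  0.0777]
[0.52, -0.32, 0.13] 80 [-0.7493  0.3228  1.5745 -0.      1.2443 -0.5748]
2.8167 [0.4533 0.0363 0.2604] [-0.1891  0.201  -0.494 ] [0.5321 0.0268 0.4308]
```

View pics/w1.png

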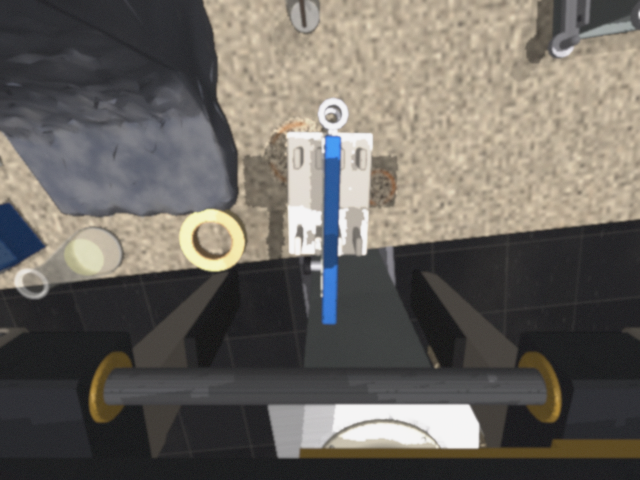

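The wrist view shows the blue top edge from (332,137) to (329,323), the knuckle ring at (333,114), and a hinge arm of the cabinet at top right near (565,25). Measure by mask and grasp.

```bash
python3 - <<'E'
from h import *
w=bot.read_camera("wrist"); im=w["pixels"].astype(int)
m=((im[...,0]>120)&(im[...,0]>im[...,2]+60)).astype(np.uint8); m[:,:260]=0; m[:,400:]=0
(cx,cy),sz,an=r=cv2.minAreaRect(max(cv2.findContours(m,0,1)[0],key=cv2.contourArea)); b=cv2.boxPoints(r); b=b[np.argsort(b[:,1])]
e1,e2=b[:2].mean(0),b[2:].mean(0); P1,P2=onz(w,*e1,.177),onz(w,*e2,.177); d=P1-P2
K=onz(w,333,114,.161); yaw=np.degrees(np.arctan2(d[1],d[0]))
print(b.tolist(),P1,P2,np.linalg.norm(d),"yaw",yaw,"K",K,"tcp",bot.current_ee_pos())
u=d/np.linalg.norm(d); g=P2+u*(.075); print("grip",g,"knuckle by strip",P2+u*.165)
p=[g[0],g[1],.26]; bot.line_to(p,rot(yaw)); bot.line_to([g[0],g[1],.150],max_speed=.1)
print(bot.current_ee_pos(),bot.current_contact_force())
bot.set_gripper(0,40); print(bot.current_opening(),bot.current_contact_force())
bot.line_to([g[0],g[1],.215],max_speed=.06); bot.hold(.3)
print(bot.current_ee_pos(),bot.current_opening(),bot.current_contact_force(),bot.current_clock())
w=bot.read_camera("wrist"); cv2.imwrite("pics/w2.png",w["pixels"])
E
```

```text
[[324.44512939453125, 135.71029663085938], [340.2982177734375, 136.07614135742188], [320.1031494140625, 323.8639221191406], [335.95623779296875, 324.2297668457031]] [0.5293 0.0213 0.177 ] [0.3813 0.041  0.177 ] 0.14928457841369955 yaw -7.601960777772429 K [0.5445 0.0188 0.161 ] tcp [0.4533 0.0363 0.2604]
grip [0.4557 0.0311 0.177 ] knuckle by strip [0.5449 0.0192 0.177 ]
[0.4563 0.031  0.1507] [-0.4071 -0.6852 -0.2756]
0.12487175476562103 [-0.125   0.3083 -0.0013]
[0.4556 0.0311 0.2148] 0.12663758670615616 [-0.5469 -0.1315 -2.8476] 7.0833
```

```bash
python3 - <<'E'
from h import *
bot.line_to([.4965,-.16,.215],rot(-2),max_speed=.1); bot.hold(.4)
w=bot.read_camera("wrist"); cv2.imwrite("pics/w3.png",w["pixels"])
print(bot.current_ee_pos(),bot.current_contact_force(),bot.current_opening(),bot.current_clock())
o=bot.current_ee_pos()+np.array([.09,-.0031,-.107]); print(o)
for P in (o+[0,0,.118],[.5865,-.214,.145],[.5865,-.214,.1655]): print(proj(w,P))
E
```

```text
[ 0.4965 -0.16    0.215 ] [-0.5638 -0.022  -1.7866] 0.12584561650427742 9.6833
[ 0.5865 -0.1631  0.108 ]
[322.8391 106.8114]
[401.1394 112.7429]
[408.3843 110.8735]
```

View pics/w3.png

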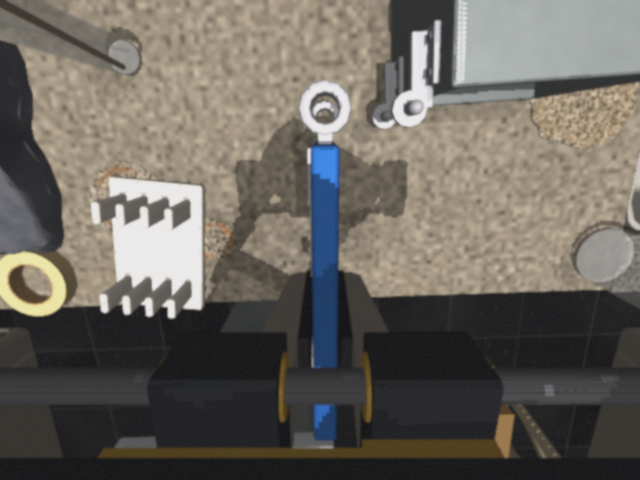

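Knuckle ring at (325,107), upper hinge disc near (409,108) with pin tip near (416,106), lower one at (384,116), rack empty. One enlarged crop for accurate centres.

```bash
python3 - <<'E'
import cv2
a=cv2.imread("pics/w3.png")[60:150,290:450]
cv2.imwrite("pics/w3c.png",cv2.resize(a,None,fx=5,fy=5,interpolation=cv2.INTER_CUBIC))
E
```

```text
(no output)
```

View pics/w3c.png

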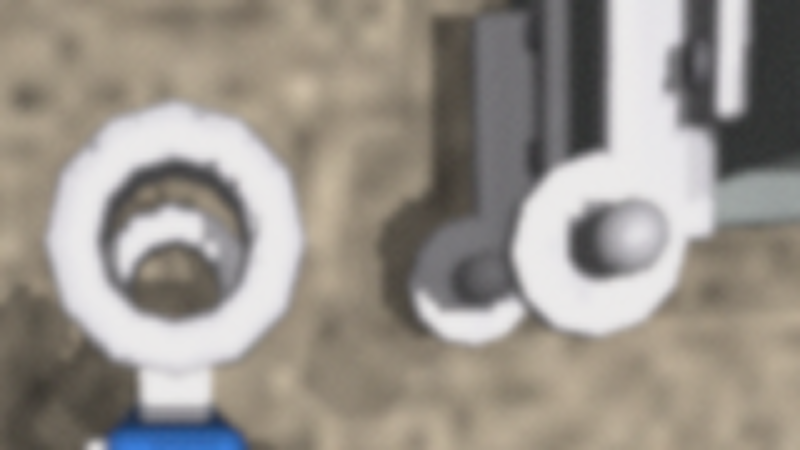

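```bash
python3 - <<'E'
from h import *
w=bot.read_camera("wrist"); f=lambda x,y,z:onz(w,290+x/5,60+y/5,z)
print("K up",f(174,238,.226),"K low",f(175,281,.126))
print("disc up",f(598,243,.145),"tip",f(632,236,.162),"disc low",f(470,283,.045))
E
```

```text
K up [ 0.5862 -0.1639  0.226 ] K low [ 0.5869 -0.1642  0.126 ]
disc up [ 0.5889 -0.2195  0.145 ] tip [ 0.5886 -0.2196  0.162 ] disc low [ 0.5881 -0.2192  0.045 ]
```

```bash
python3 - <<'E'
from h import *
bot.line_to([.4965,-.16,.200],max_speed=.1)
bot.line_to([.4988,-.2154,.200],max_speed=.08); bot.hold(.4)
w=bot.read_camera("wrist")
print(bot.current_ee_pos(),bot.current_contact_force(),bot.current_clock())
a=w["pixels"]; u,v=proj(w,[.5887,-.2194,.211]); print(u,v,proj(w,[.5887,-.2194,.165]),proj(w,[.5887,-.2194,.145]))
u,v=int(u),int(v); print(u-50,v-40)
cv2.imwrite("pics/w4c.png",cv2.resize(a[v-40:v+40,u-50:u+50],None,fx=6,fy=6,interpolation=cv2.INTER_CUBIC))
E
```

```text
[ 0.4988 -0.2152  0.2   ] [ 0.6959 -0.044  -3.3179] 11.325
325.39741776016456 107.07575367299802 [325.2192 112.8491] [325.1647 114.6149]
275 67
```

View pics/w4c.png

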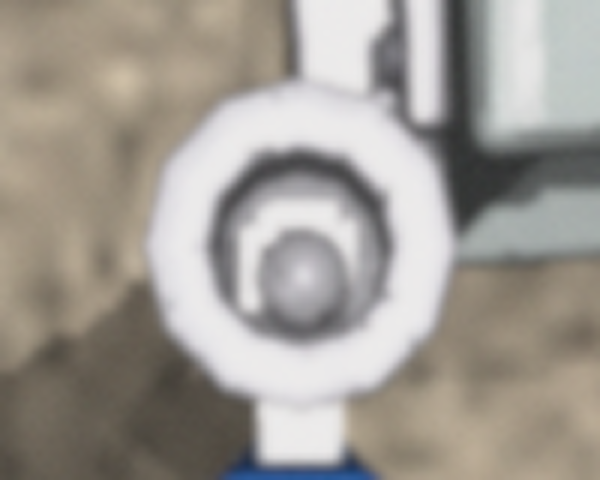

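The pin shows in the middle of the bore: pin tip at (325.3,112.3), ring at (325.3,107.8), both within 1 px of prediction. Lower it.

```bash
python3 - <<'E'
from h import *
for z in (.185,.175,.168,.162,.158,.155,.153,.1515,.150,.1485):
    bot.line_to([.4988,-.2154,z],max_speed=.03); f=bot.current_contact_force(); print(z,bot.current_ee_pos()[2],f)
    if abs(f[2]+3)>6 or np.hypot(f[0],f[1])>8: break
print(bot.current_clock())
w=bot.read_camera("wrist"); cv2.imwrite("pics/w5.png",w["pixels"])
E
```

```text
0.185 0.18492900071741789 [-0.4028  0.2445 -3.5064]
0.175 0.17473479711997683 [ 0.4349 -0.6834 -2.0482]
0.168 0.16764586198056575 [-0.9206  0.2947 -2.349 ]
0.162 0.16164376510187178 [ 0.3908  0.488  -1.7425]
0.158 0.15771726521827156 [ 0.6199  0.1054 -2.7219]
0.155 0.15473007503359146 [ 0.0723  0.4621 -2.3501]
0.153 0.15285210127941617 [ 0.7181  0.6031 -2.6094]
0.1515 0.15180526413659073 [-0.1036 -0.6184 -1.0147]
0.15 0.15122200341751096 [-3.7268  0.8082  4.4809]
14.475
```

```bash
cat >> h.py <<'E'
H=np.array([.5887,-.2194])
def pp(phi,d,z,r=.12):
    a=np.radians(phi); return [*(H-r*np.array([np.cos(a),np.sin(a)])+(.006+d)*np.array([-np.sin(a),np.cos(a)])),z]
E
python3 - <<'E'
from h import *
bot.set_gripper(.6); bot.hold(.2); print(bot.current_contact_force(),bot.current_opening())
p=bot.current_ee_pos(); bot.line_to([p[0],p[1],.26],max_speed=.1); bot.hold(.2)
bot.set_gripper(0,40)
bot.line_to(pp(-20,.03,.26),rot(-20),max_speed=.15)
w=bot.read_camera("side"); cv2.imwrite("pics/s6.png",cv2.resize(w["pixels"][120:280,240:400],None,fx=3.6,fy=3.6,interpolation=cv2.INTER_CUBIC))
print(bot.current_clock())
E
```

```text
[-0.3817  0.2732 -0.3309] 0.6029703318046055
18.5167
```

View pics/s6.png

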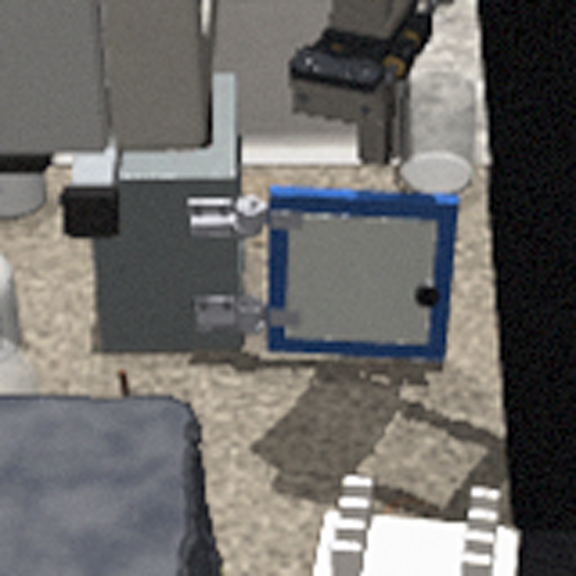

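The door hangs seated on both pins, free edge at (450,275) in the crop and knob facing outside. Now push it shut.

```bash
python3 - <<'E'
from h import *
bot.line_to(pp(-20,.018,.13),rot(-20),max_speed=.1)
f0=np.array(bot.current_contact_force())
for phi in [-12,-4,4,12,20,28,36,44,52,60,68,74,78,81,83,84.5,86,87,88,89,90,91,92,93]:
    bot.line_to(pp(phi,.018,.13),rot(phi),max_speed=.06); f=np.array(bot.current_contact_force())-f0
    if phi%20==4 or phi>77: print(phi,bot.current_ee_pos(),f)
    if np.hypot(f[0],f[1])>6: break
print(phi,f,bot.current_clock())
w=bot.read_camera("side"); cv2.imwrite("pics/s7.png",cv2.resize(w["pixels"][120:280,240:400],None,fx=3.6,fy=3.6,interpolation=cv2.INTER_CUBIC))
E
```

```text
4 [ 0.4674 -0.2034  0.13  ] [ 0.4181 -0.0362 -1.0345]
44 [ 0.4855 -0.285   0.1299] [ 0.2626  0.5292 -0.164 ]
78 [ 0.54   -0.3315  0.1299] [-0.7513  0.8696  0.2952]
81 [ 0.5459 -0.3339  0.1299] [-0.1569  0.4884  0.208 ]
83 [ 0.55   -0.3354  0.13  ] [-2.0878  1.4758  0.1527]
84.5 [ 0.5534 -0.3366  0.13  ] [-0.1994  0.2474 -0.5591]
86 [ 0.5564 -0.3375  0.1299] [-0.6987 -0.4488 -0.1219]
87 [ 0.5585 -0.338   0.13  ] [-0.4419  0.4466  0.487 ]
88 [ 0.5606 -0.3385  0.13  ] [ 0.2867 -0.7231  0.244 ]
89 [ 0.5627 -0.339   0.13  ] [0.5774 0.7351 1.0514]
90 [ 0.5648 -0.3394  0.13  ] [-0.379   0.4135 -0.7376]
91 [ 0.5669 -0.3398  0.13  ] [0.2068 0.3538 0.35  ]
92 [ 0.569  -0.3402  0.13  ] [-0.8475  1.3071  0.2588]
93 [ 0.5711 -0.3405  0.13  ] [ 0.247   0.2519 -0.337 ]
93 [ 0.247   0.2519 -0.337 ] 28.1583
```

```bash
python3 - <<'E'
from h import *
p=np.array(bot.current_ee_pos()); f0=np.array(bot.current_contact_force())
for i in range(1,16):
    bot.line_to(p+[.0015*i,0,0],max_speed=.03); f=np.array(bot.current_contact_force())
    if f[0]<-5: break
print(i,bot.current_ee_pos(),f,bot.current_clock())
w=bot.read_camera("wrist"); cv2.imwrite("pics/w8.png",w["pixels"])
E
```

```text
2 [ 0.5721 -0.3405  0.13  ] [-10.1851   1.3943   4.4493] 28.7083
```

View pics/w8.png

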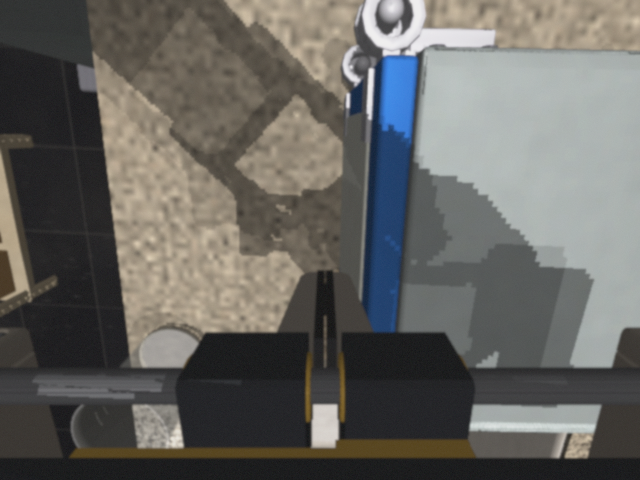

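The door lies flat along the cabinet front, with the panel edge at (400,60)–(385,330) against the cabinet edge and the pin standing in the knuckle at (390,12). Back off and check.

```bash
python3 - <<'E'
from h import *
p=np.array(bot.current_ee_pos())
bot.line_to(p+[-.035,0,0],max_speed=.06); bot.line_to(p+[-.035,0,.16],max_speed=.12); bot.hold(.5)
w=bot.read_camera("wrist"); s=bot.read_camera("side"); 
a=cv2.resize(s["pixels"][120:240,240:400],(640,480),interpolation=cv2.INTER_CUBIC)
cv2.imwrite("pics/s9.png",np.hstack([cv2.resize(w["pixels"],(400,300)),cv2.resize(a,(400,300))]))
im=w["pixels"].astype(int); m=((im[...,0]>60)&(im[...,0]>1.6*im[...,2])).astype(np.uint8)
b=cv2.boxPoints(cv2.minAreaRect(max(cv2.findContours(m,0,1)[0],key=cv2.contourArea))); print(b)
print(np.array([onz(w,*q,.179)[:2] for q in b]),bot.current_contact_force(),bot.current_clock())
E
```

```text
[[363.5028 279.2177]
 [379.0526 100.3959]
 [410.3377 103.1163]
 [394.788  281.9381]]
[[ 0.5733 -0.3837]
 [ 0.5728 -0.2364]
 [ 0.5967 -0.2371]
 [ 0.6011 -0.3848]] [-0.1647 -0.429  -0.3219] 31.6083
```

View pics/s9.png

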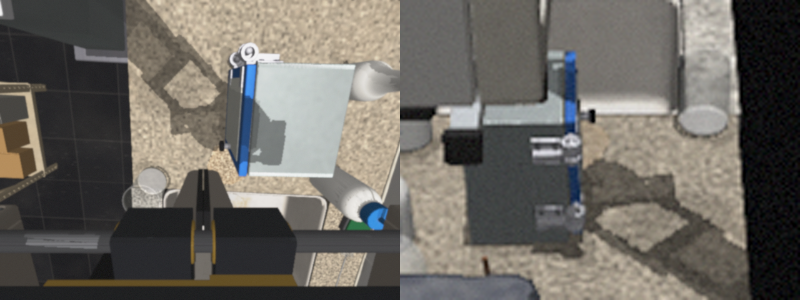

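The door is shut along the front with the knob outside, the robot is clear, and nothing else has moved visibly. Handing in.

```bash
python3 -c "
from workcell import bot
bot.job_done(); print(bot.current_clock())"
```

```text
the job is handed in; nothing more can be done
the job is handed in; nothing more can be done
```

The blue door is back on the cabinet's hinge pins and shut with the knob outside. I handed the job in at about 32 s of the 56 s limit; no verdict was reported.

I gripped the door by its top edge, lifted it out of the rack and lined it up from the wrist camera. I lowered it until it met contact, released it, and pushed it shut with the closed fingers.

**Last checks:**
- **Seating:** before lowering, the pin showed in the middle of the upper knuckle's bore, within 1 px of prediction. Contact came at a TCP height of 0.151–0.152 m; I expected 0.152 m for a fully seated door.
- **Shut:** the push ended on a 10 N stop. Afterwards the last images show the panel along the cabinet front and the knob outside.
- **Released:** the arm is clear, with contact force under 1 N (sensor noise).
- **Other things:** the beaker shows no visible shift. The arm did not pass near the flask, tape or tip box, and I did not measure their positions.

**Disagreements:**
- The first side-camera estimate of the pin was about 5 mm off in y from the wrist-camera one. I used the wrist-camera value.
- The closing push met contact about 3° later than planned.
- The final colour-mask outline of the door was about 25 mm thick because it took in part of the outer face. I used it only as a rough check on the shut angle.

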